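# Unclamp a ball coupler, pull its latch and hold it up

## Task

The shaker's spare drive-link coupler is finished and sits latched on the ball of the bench fixture with its steel tongue clamped in the small blue vise. Slide the vise jaw wide open by its yellow handle, then, with the coupler still down on its ball, pull the red spring latch all the way sideways toward the white grip plate and lift the coupler straight off the ball, level, to about 10 cm above its seat. Finish while still holding it raised there in the gripper; do not put it down or let go, leave the jaw open, and leave the vial, timer, dropper bottle and petri dish alone.

Things in the scene. Friction and masses are not known exactly. Their poses are not given: they have to be found in the camera images.
- fixture: Bench fixture, fixed; place and yaw vary. Aluminium base plate 14 mm high, x -85..50, y -75..95 mm in its frame; steel ball stud at x 0, y 55; small blue vise, 36 mm wide, at y -35: bed top z 40, fixed jaw at x 10.5..30 up to z 66 mm. Origin on the bench top, z up.
- ball (a point): Centre of the steel ball (25 mm diameter, flat-cut underneath at 8 mm below the centre, on a 14 mm neck), 54 mm above the bench. Axes as the fixture.
- jaw (a joint): Opening of the sliding vise jaw in m: near 0 = clamped (a 6 mm lip of the jaw lies over the tongue and blocks lifting), 0.035 = fully open. The jaw slides along the fixture's -x; it needs about 3 N and stays where it is left.
- jaw_handle (a point): Point on the axis of the yellow handle of the sliding jaw: an upright bar 14 mm (x) by 16 mm (y), from the jaw's top at z 64 mm to z 104 mm above the bench; this point lies at z 86 mm, 18 mm below its top. Axes as the fixture. Moves with the jaw.
- coupler: Loose coupler, 0.24 to 0.4 kg. Grey socket housing 40 x 40 mm, 20 mm below to 20.5 mm above its origin; steel tongue 20 mm wide, 16 mm high, along its -y to 115 mm from the origin. Origin: socket centre, at the ball centre when seated; axes then as the fixture's. Opens downward, 1.5 mm play round the ball; a shut latch stops it after 3 mm of lift; raised 35 mm it is clear of the ball.
- fixed_grip (a point): Centre of the outer face (facing the coupler's -x) of the white fixed grip plate: 8 mm thick, 24 mm wide in y, standing from 20.5 to 66.5 mm above the coupler's origin; this point is 49 mm above the origin, at x -22 mm. Axes as the coupler.
- latch_tab (a point): Centre of the outer face (facing coupler +x) of the red latch tab: 8 mm thick, 24 mm wide in y, top 66.5 mm above the coupler's origin; this point 49 mm above it, at x +24 mm when shut. A red strip from it runs under the grip plate and out to x -34.5 mm (-43.5 when pulled), its top 26.5 mm above the origin: keep fingertips above that. Axes as the coupler.
- latch (a joint): Travel of the red latch in m: 0 = shut (bolt under the ball), 0.009 = fully pulled; ball free from about 0.006. The tab moves along the coupler's -x toward the grip plate against a spring of 4 N, rising to 8 N. Pinching tab and grip plate together (46 mm across shut, 37 mm pulled) pulls it, and the coupler can be lifted in that pinch; at the end stop a firm pinch does no harm.
- vial: Small amber screw vial with black cap, 21 mm across, 50 mm high; origin at the centre of its foot. To be left alone.
- bench_timer: White bench timer lying flat, 66 x 62 x 22 mm; origin at the centre of its underside. To be left alone.
- dropper: Amber dropper bottle with black bulb, 33 mm across, 104 mm high; origin at the centre of its foot. To be left alone.
- petri_dish: Clear petri dish with lid, 62 mm across, 15 mm high; origin at the centre of its underside. To be left alone.

How it is judged:
By the outcome, as a careful person would: the job done as asked, in the order asked, and still so for the second after the job is handed in, while the arm keeps its last pose, push and grip.
It also fails if it takes over 38 s, if anything falls off the work surface, if the arm or the gripper's body presses on something with over 40 N, if the wrist force passes 120 N, or if a joint passes its speed limit or range.

## Robot

A 6-joint arm with a two-finger parallel gripper is mounted at the origin on the work surface; the furniture and walls round the work are solid. World frame = base frame: x ahead of the robot, y to its left, z up, the work surface at z = 0. Lengths are in m, angles in rad, forces in N, time in s.
With the tool pointing down it reaches from about 0.275 to 0.725 m from the base axis. Payload 15.9 kg.
Tool frame: the origin (TCP) lies midway between the tips of the shut fingers; the grasp point (between the pads) lies 19 mm behind it; z points along the fingers, y is the line along which they close (so a half turn about z gives the same grasp; the last joint's range is limited). The gripper opens to 85 mm and grips with 20 to 120 N. Pads are 22 mm wide; open, the fingers measure 114 mm over their backs; the gripper's body (76 mm by 85 mm) begins 54 mm behind the grasp point. The pads swing forward as they close: fully open they stand 13 mm farther back than shut.
Start: joints at [1.161, 0.213, -0.034, 1.323, 0, 1.571], TCP at [0.199, 0.459, 0.231] pointing down, gripper open.
Joint ranges: [-2.98, 2.98], [-0.74, 1.72], [-1.14, 1.35], [-2.1, 2.04], [-1.57, 1.44], [-3.14, 3.14]. Speed limits (rad/s): [1.89, 1.89, 2.39, 2.57, 3.14, 3.14].

## Interface

Orientations are given as a unit quaternion [x, y, z, w].
In Python, from rig import arm gives the robot as it stands. The module is installed in compiled form; this text tells all that it offers.
- The arm moves only by the shell command python3 -m handwheel 'ROWS' [OPENING] [FORCE]. ROWS is JSON, a list that holds one entry, the list of rows, each a list of 6 numbers: the shift along the tool's x, y, z in m, then the turn, a rotation vector about the tool's x, y, z in rad. A call has 1 to 20 rows; each row shifts and turns the commanded pose from where the row before left it, along the tool's axes as they then stand; what a row does not reach is not made up. A row lasts 1/12 s, in which the tool goes at most 41.7 mm and 7.16 degrees, less where a joint would pass 70% of its speed; a pose out of reach is approached as far as the arm can. A call is refused whole if a number of a shift passes 0.0417 or a number of a turn 0.125, either way. A call with a gripper value outside its range is refused whole. OPENING is the finger opening in m, from 0 to 0.0854, set as the call begins (- or left out, the last holds). The fingers move at their own pace and stop on an object; FORCE is the grip in N (left out, the last holds). Time passes only in rows, so rows that do not move let the fingers close. It gives the time, the measured TCP pose, the force, the opening and the grip force at its end, in the units of the state.
- arm.get_obs(): the state, without advancing time (a new reading comes with each control period).
- arm.grab_frame(name): name is "scene" or "top"; returns (picture, depth): 400x640x3 uint8, red, green, blue; 400x640 float32, m along the optical axis (not along the pixel's ray), 0 where there is no reading.
- arm.calibration(name): a dict with "camera_matrix" (3x3 intrinsics, pixels), "eye" and "orientation" of the camera in the world. Camera axes: x right, y down, z forward; pixel columns grow to the right and rows downward; lengths in m; the calibration is good to about 2 mm. A picture is of the moment at which its call begins. calibration takes no time and is no camera call.
- arm.close_job(): hands the job in; it is judged then, once.
The state is a dict: "time": time; "joint_pos": joint angles; "qd": joint speeds; "tau": joint torques, N m; "tcp_pos": TCP position; "eef_rot": TCP orientation; "contact_force": force on the tool from outside, world axes, zero at the start; "moment": the same for the moment, N m; "finger_gap": finger opening in m; "finger_force": force on a finger pad.
Only numpy, scipy, OpenCV 4.12 (cv2) and the standard library are available. Lean on these libraries where they do the work, as an engineer would, in place of code of your own. Each camera call takes 0.05 s, during which the arm holds its last target. There are 200 camera calls.

## Working session

There is one attempt and no reset: what is moved stays moved. The work goes in short steps, Python scripts to look and compute and a shell command to move; the robot and the scene stay as the last step left them, time stands still between calls to the robot, and variables do not carry over. Pictures are saved under pics/ and viewed, at most 10 in all, crops included, and the job is handed in when it is done.

```bash
mkdir -p pics; python3 - <<'E'
from rig import arm
import cv2,numpy as np
for n in("scene","top"):
    p,d=arm.grab_frame(n); cv2.imwrite(f"pics/{n}0.png",p[:,:,::-1]); np.savez(f"{n}0.npz",p=p,d=d)
    c=arm.calibration(n); print(n,c)
o=arm.get_obs(); print(o)
E
```

```text
scene {'camera_matrix': array([[418.4219607 ,   0.        , 329.67548982],
       [  0.        , 418.4219607 , 199.24443041],
       [  0.        ,   0.        ,   1.        ]]), 'eye': array([0.08524388, 0.8864081 , 0.45223684]), 'orientation': array([-0.19320373,  0.82504049, -0.51582684,  0.12610777])}
top {'camera_matrix': array([[439.22809731,   0.        , 318.45574334],
       [  0.        , 439.22809731, 200.90813691],
       [  0.        ,   0.        ,   1.        ]]), 'eye': array([0.39491913, 0.23886838, 0.9293074 ]), 'orientation': array([ 0.71649703, -0.6972939 ,  0.01681995, -0.011415  ])}
{'time': 0.1, 'joint_pos': array([ 1.16101137e+00,  2.13312537e-01, -3.49729122e-02,  1.32347470e+00,
       -7.40038211e-06,  1.57081566e+00]), 'qd': array([-0.00048535, -0.0006076 ,  0.00138458, -0.00276785, -0.00056253,
       -0.00086596]), 'tau': array([ 9.26460052e-04, -6.87245464e+01,  4.87810493e+01,  1.21019018e-02,
        8.71665884e-05, -5.05108198e-05]), 'tcp_pos': array([0.19909368, 0.4583387 , 0.23087214]), 'eef_rot': array([ 2.03471328e-01,  9.79080786e-01, -4.72584054e-04, -9.44230557e-05]), 'contact_force': array([-0.01407879, -0.20848777, -0.31553327]), 'moment': array([ 0.02214364, -0.04080902,  0.01106328]), 'finger_force': 0.0, 'finger_gap': 0.08573993183621083}
```

View pics/scene0.png

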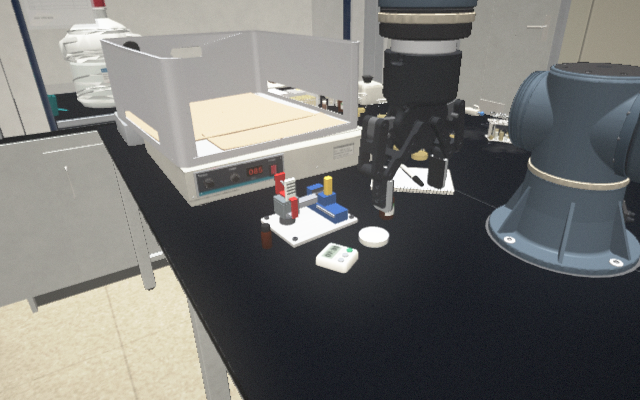

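View pics/top0.png

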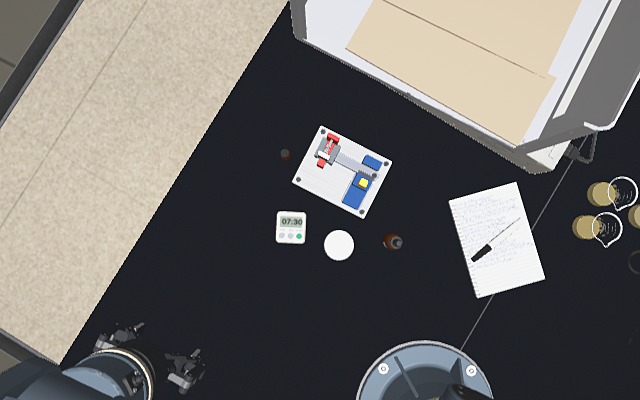

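The top view shows the fixture plate at about (342,172), the yellow handle at (363,183), the red and white latch at (328,150), the timer at (291,227), the dish at (339,245), the dropper at (393,242) and the vial at (285,154). The scene view agrees with this layout.

```bash
cat > h.py <<'E'
import numpy as np,cv2
from scipy.spatial.transform import Rotation as R
from rig import arm
def ray(n,uv,z):
    c=arm.calibration(n);K=c["camera_matrix"];M=R.from_quat(c["orientation"]).as_matrix();e=c["eye"]
    d=M@np.linalg.inv(K)@np.array([uv[0],uv[1],1.]);return e+d*(z-e[2])/d[2]
def proj(n,P):
    c=arm.calibration(n);q=R.from_quat(c["orientation"]).as_matrix().T@(np.array(P)-c["eye"]);q=c["camera_matrix"]@q;return q[:2]/q[2]
def pts(n,d,mask):
    c=arm.calibration(n);K=c["camera_matrix"];v,u=np.nonzero(mask&(d>0));z=d[v,u]
    q=np.c_[(u-K[0,2])/K[0,0]*z,(v-K[1,2])/K[1,1]*z,z];return q@R.from_quat(c["orientation"]).as_matrix().T+c["eye"]
def masks(p):
    h=cv2.cvtColor(p,cv2.COLOR_RGB2HSV).astype(int);H,S,V=h[...,0],h[...,1],h[...,2]
    return dict(yellow=(H>20)&(H<35)&(S>140)&(V>120),red=((H<6)|(H>174))&(S>150)&(V>110),blue=(H>100)&(H<125)&(S>120)&(V>60))
E
python3 - <<'E'
from h import *
f=np.load("top0.npz");p,d=f["p"],f["d"]
roi=np.zeros(p.shape[:2],bool);roi[115:225,285:400]=1
P=pts("top",d,roi)
full=np.zeros(d.shape);v,u=np.nonzero(roi&(d>0));full[v,u]=P[:,2]
m=(roi&(full>.008)&(full<.12)).astype(np.uint8); m[:,:293]=0
m=cv2.morphologyEx(m,cv2.MORPH_OPEN,np.ones((3,3)))
pm=((p.min(2)>150)&roi).astype(np.uint8)
cs,_=cv2.findContours(pm,0,2);c=max(cs,key=cv2.contourArea)
r=cv2.minAreaRect(c);b=cv2.boxPoints(r);w=np.array([ray("top",x,.014) for x in b]);print("plate",b,w,[np.linalg.norm(w[i]-w[i-1]) for i in range(4)])
for n in("top","scene"):
    g=np.load(n+"0.npz");p,d=g["p"],g["d"];M=masks(p)
    roi=np.zeros(d.shape,bool)
    if n=="top": roi[115:225,285:400]=1
    else: roi[165:250,255:365]=1
    for k in M:
        nn,l,s,cc=cv2.connectedComponentsWithStats((M[k]&roi).astype(np.uint8))
        for i in range(1,nn):
            if s[i,4]>8:
                q=pts(n,d,l==i);zt=np.percentile(q[:,2],90);print(n,k,s[i],cc[i].round(1),"top z",zt.round(4),"mean of top",q[q[:,2]>zt-.008].mean(0).round(4))
p=np.load("top0.npz")["p"];s=np.load("scene0.npz")["p"]
cv2.imwrite("pics/c.png",np.hstack([cv2.resize(p[115:225,285:400],(400,383),interpolation=2),cv2.resize(s[165:250,255:365],(400,383),interpolation=2)])[:,:,::-1])
E
```

```text
plate [[290.92508  181.96182 ]
 [320.2145   124.467766]
 [392.40414  161.24362 ]
 [363.11472  218.73767 ]] [[0.46959067 0.2909023  0.014     ]
 [0.59229618 0.23301013 0.014     ]
 [0.51899195 0.07966398 0.014     ]
 [0.39695254 0.13832392 0.014     ]] [np.float64(0.16898656404826667), np.float64(0.13567661692198216), np.float64(0.16996632639865203), np.float64(0.1354053473275817)]
top yellow [358 179  10   9  30] [362.2 183.1] top z 0.1043 mean of top [0.4655 0.1496 0.1022]
top red [327 133  12   9  47] [332.4 137. ] top z 0.1223 mean of top [0.5473 0.2103 0.1193]
top red [328 143   7  12  24] [331.  147.8] top z 0.082 mean of top [0.5327 0.2116 0.0815]
top red [317 158   9   9  35] [320.9 162.2] top z 0.0815 mean of top [0.5048 0.2298 0.0799]
top blue [362 155  20  16 172] [371.7 162.4] top z 0.0679 mean of top [0.5087 0.1292 0.0658]
top blue [342 173  30  36 482] [355.7 192.4] top z 0.0642 mean of top [0.4717 0.1491 0.0639]
scene yellow [324 178   8  16 104] [327.9 185.8] top z 0.0985 mean of top [0.4616 0.1538 0.0962]
scene red [274 172  11  24 163] [279.3 182.7] top z 0.1191 mean of top [0.5451 0.2119 0.1165]
scene red [289 197   9  20  94] [294.  205.8] top z 0.0799 mean of top [0.5013 0.2325 0.078 ]
scene blue [307 183  16   7  61] [314.6 186.3] top z 0.0668 mean of top [0.5075 0.1299 0.0655]
scene blue [318 192  11   6  29] [322.4 194.9] top z 0.0644 mean of top [0.4727 0.1582 0.0634]
scene blue [330 192   6   4  11] [333.1 193.5] top z 0.0636 mean of top [0.455  0.1417 0.0628]
scene blue [316 202  31  13 184] [333.9 207.7] top z 0.0411 mean of top [0.4438 0.1615 0.0398]
```

View pics/c.png

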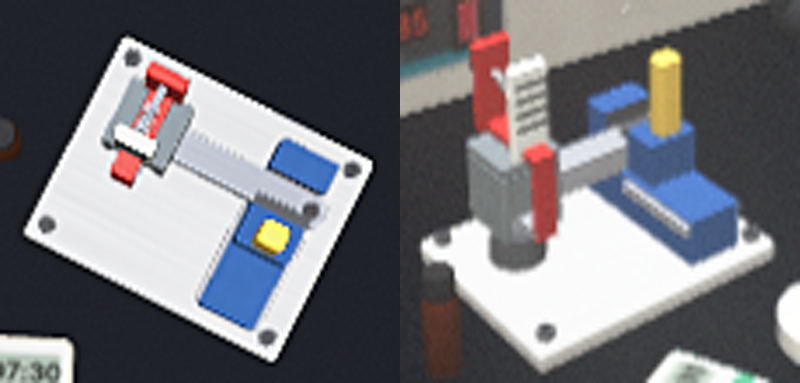

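Plate outline measures 170 x 135.5 mm, as given. Fixture yaw is about -25.5°, origin about (0.506, 0.169), ball about (0.530, 0.2186) and handle about (0.4655, 0.1495). The tab and handle checks fall within 1 mm. First I turn the tool so that tool y lies along fixture x.

```bash
python3 -m handwheel '[[[0,0,0,0,0,0.115],[0,0,0,0,0,0.115],[0,0,0,0,0,0.115],[0,0,0,0,0,0.115],[0,0,0,0,0,0.115],[0,0,0,0,0,0.115],[0,0,0,0,0,0.115],[0,0,0,0,0,0.115],[0,0,0,0,0,0.115],[0,0,0,0,0,0.115],[0,0,0,0,0,0.115],[0,0,0,0,0,0.115],[0,0,0,0,0,0.115],[0,0,0,0,0,0.111]]]' 0.085 40
cat > w.py <<'E'
from h import *
import sys
yaw=np.radians(-25.5);ex=np.array([np.cos(yaw),np.sin(yaw),0]);ey=np.array([-np.sin(yaw),np.cos(yaw),0]);O=np.array([.50596,.16891,0])
o=arm.get_obs();T=R.from_quat(o["eef_rot"]).as_matrix();p=o["tcp_pos"]
print("t",o["time"],"tcp",p.round(4),"fixture",((p-O)@ex).round(4),((p-O)@ey).round(4),"tool y ang",np.degrees(np.arctan2(T[1,1],T[0,1])).round(2),"toolz",T[:,2].round(4),"F",o["contact_force"].round(1),"gap",o["finger_gap"].round(4),o["finger_force"],"q",o["joint_pos"].round(2))
def to(x,y,z):
    print("shift in tool axes to",x,y,z,(T.T@(O+x*ex+y*ey+[0,0,z]-p)).round(4))
if len(sys.argv)>3: to(*map(float,sys.argv[1:4]))
E
python3 w.py -.028 -.035 .231
```

```text
time: 1.27
tcp_pos: [0.2066, 0.455, 0.231]
eef_rot: [0.842, 0.539, -0.002, -0.003]
contact_force: [0.3, 0.6, 0.6]
finger_gap: 0.0849
finger_force: 0.0Traceback (most recent call last):
  File "w.py", line 5, in <module>
    print("t",o["time"],"tcp",p.round(4),"fixture",((p-O)@ex).round(4),((p-O)@ey).round(4),"tool y ang",np.degrees(np.arctan2(T[1,1],T[0,1])).round(2),"toolz",T[:,2].round(4),"F",o["contact_force"].round(1),"gap",o["finger_gap"].round(4),o["finger_force"],"q",o["joint_pos"].round(2))
                                                                                                                                                                                                                     ^^^^^^^^^^^^^^^^^^^^^
AttributeError: 'float' object has no attribute 'round'
```

```bash
sed -i 's/o\["finger_gap"\].round(4)/round(o["finger_gap"],4)/' w.py; python3 w.py -.028 -.035 .231
```

```text
t 1.2667 tcp [0.2066 0.455  0.231 ] fixture -0.3933 0.1293 tool y ang -24.74 toolz [-0.0076  0.0027 -1.    ] F [0.3 0.6 0.6] gap 0.0849 0.0 q [ 1.14  0.21 -0.04  1.32  0.01  3.14]
shift in tool axes to -0.028 -0.035 0.231 [-0.1691  0.3631 -0.0028]
```

```bash
python3 -m handwheel '[[[-0.013,0.028,0,0,0,0],[-0.013,0.028,0,0,0,0],[-0.013,0.028,0,0,0,0],[-0.013,0.028,0,0,0,0],[-0.013,0.028,0,0,0,0],[-0.013,0.028,0,0,0,0],[-0.013,0.028,0,0,0,0],[-0.013,0.028,0,0,0,0],[-0.013,0.028,0,0,0,0],[-0.013,0.028,0,0,0,0],[-0.013,0.028,0,0,0,0],[-0.013,0.028,0,0,0,0],[-0.013,0.027,0,0,0,0],[0,0,0,0,0,0],[0,0,0,0,0,0]]]'
python3 w.py -.028 -.035 .130
```

```text
time: 2.52
tcp_pos: [0.4668, 0.1481, 0.228]
eef_rot: [0.843, 0.538, -0.003, -0.003]
contact_force: [-0.6, -0.3, 0.8]
finger_gap: 0.0848
finger_force: 0.0
t 2.5167 tcp [0.4668 0.1481 0.228 ] fixture -0.0264 -0.0356 tool y ang -24.9 toolz [-0.0079  0.0029 -1.    ] F [-0.6 -0.3  0.8] gap 0.0848 0.0 q [ 0.3   0.2  -0.06  1.32  0.01  2.31]
shift in tool axes to -0.028 -0.035 0.13 [ 0.0007 -0.0008  0.098 ]
```

```bash
python3 -m handwheel '[[[0,0,0,-0.0084,0,0.0105],[0,-0.0005,0.025,0,0,0],[0,-0.0005,0.025,0,0,0],[0,-0.0005,0.025,0,0,0],[0,0,0.023,0,0,0],[0,0,0,0,0,0],[0,0,0,0,0,0]]]'
python3 w.py -.028 -.035 .075
python3 - <<'E'
from h import *
p,d=arm.grab_frame("scene");cv2.imwrite("pics/s1.png",cv2.resize(p[110:260,230:430],(800,600),interpolation=2)[:,:,::-1])
E
```

```text
time: 3.1
tcp_pos: [0.464, 0.1504, 0.1305]
eef_rot: [0.845, 0.535, -0.001, 0.0]
contact_force: [0.3, 1.1, 1.0]
finger_gap: 0.085
finger_force: 0.0
t 3.1 tcp [0.464  0.1504 0.1305] fixture -0.0299 -0.0348 tool y ang -25.3 toolz [-9.e-04 -1.e-03 -1.e+00] F [0.3 1.1 1. ] gap 0.085 0.0 q [ 0.31  0.23 -0.27  1.07 -0.    2.33]
shift in tool axes to -0.028 -0.035 0.075 [-0.0002  0.0019  0.0555]
```

View pics/s1.png

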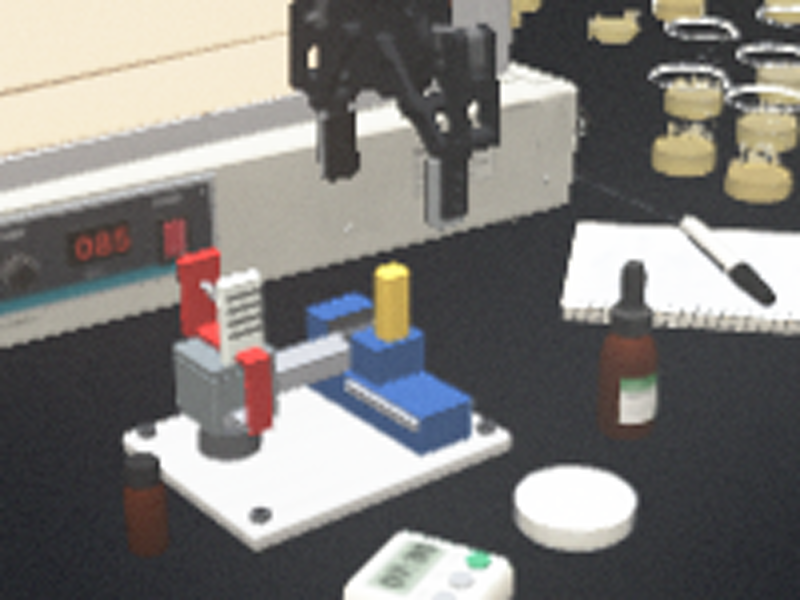

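The open fingers, at (340,150) and (445,190) in the crop, straddle the yellow handle at (392,300). Descending and closing.

```bash
python3 -m handwheel '[[[0,0.001,0.02,0,0,0],[0,0.001,0.02,0,0,0],[0,0,0.014,0,0,0],[0,0,0,0,0,0],[0,0,0,0,0,0]]]'
python3 -m handwheel '[[[0,0,0,0,0,0],[0,0,0,0,0,0],[0,0,0,0,0,0],[0,0,0,0,0,0],[0,0,0,0,0,0],[0,0,0,0,0,0],[0,0,0,0,0,0],[0,0,0,0,0,0],[0,0,0,0,0,0],[0,0,0,0,0,0]]]' 0.0 30
python3 w.py -.063 -.035 .075
```

```text
time: 3.57
tcp_pos: [0.4674, 0.1494, 0.0778]
eef_rot: [0.845, 0.535, 0.001, 0.0]
contact_force: [0.3, 0.2, 0.6]
finger_gap: 0.0848
finger_force: 0.0
time: 4.4
tcp_pos: [0.4656, 0.1497, 0.0768]
eef_rot: [0.845, 0.535, -0.0, -0.001]
contact_force: [-14.0, 6.2, 14.7]
finger_gap: 0.0137
finger_force: 31.1
t 4.4 tcp [0.4656 0.1497 0.0768] fixture -0.0282 -0.0347 tool y ang -25.32 toolz [-0.0017  0.0014 -1.    ] F [-14.    6.2  14.7] gap 0.0137 31.078872978687286 q [ 0.31  0.28 -0.35  0.94  0.    2.32]
shift in tool axes to -0.063 -0.035 0.075 [-0.0002 -0.0348  0.0019]
```

```bash
python3 -m handwheel '[[[0,-0.003,-0.001,0,0,0],[0,-0.004,0,0,0,0],[0,-0.004,0,0,0,0],[0,-0.004,0,0,0,0],[0,-0.004,0,0,0,0],[0,-0.004,0,0,0,0],[0,-0.004,0,0,0,0],[0,-0.004,0,0,0,0],[0,-0.002,0,0,0,0],[0,-0.001,0,0,0,0],[0,0,0,0,0,0],[0,0,0,0,0,0]]]'
python3 w.py -.064 -.035 .075
```

```text
time: 5.4
tcp_pos: [0.4359, 0.1639, 0.077]
eef_rot: [0.845, 0.535, -0.0, -0.0]
contact_force: [3.5, 5.4, -12.4]
finger_gap: 0.0132
finger_force: 31.7
t 5.4 tcp [0.4359 0.1639 0.077 ] fixture -0.0611 -0.0347 tool y ang -25.34 toolz [-2.e-04  2.e-04 -1.e+00] F [  3.5   5.4 -12.4] gap 0.0132 31.717779636383057 q [ 0.36  0.23 -0.41  0.92  0.    2.37]
shift in tool axes to -0.064 -0.035 0.075 [-0.0003 -0.0029  0.002 ]
```

```bash
python3 -m handwheel '[[[0,-0.001,0,0,0,0],[0,-0.001,0,0,0,0],[0,-0.0005,0,0,0,0],[0,0,0,0,0,0],[0,0,0,0,0,0]]]'
python3 w.py
```

```text
time: 5.82
tcp_pos: [0.4339, 0.1649, 0.077]
eef_rot: [0.845, 0.535, 0.0, 0.0]
contact_force: [5.6, 4.4, -13.5]
finger_gap: 0.0131
finger_force: 31.5
t 5.8167 tcp [0.4339 0.1649 0.077 ] fixture -0.0633 -0.0346 tool y ang -25.35 toolz [ 2.e-04  0.e+00 -1.e+00] F [  5.6   4.4 -13.5] gap 0.0131 31.48206353187561 q [ 0.36  0.23 -0.42  0.92 -0.    2.38]
```

```bash
python3 -m handwheel '[[[0,-0.001,0,0,0,0],[0,-0.0005,0,0,0,0],[0,0,0,0,0,0],[0,0,0,0,0,0]]]'
python3 w.py
```

```text
time: 6.15
tcp_pos: [0.4338, 0.165, 0.077]
eef_rot: [0.845, 0.534, 0.001, 0.001]
contact_force: [15.4, -1.9, -22.2]
finger_gap: 0.0133
finger_force: 30.5
t 6.15 tcp [0.4338 0.165  0.077 ] fixture -0.0634 -0.0346 tool y ang -25.39 toolz [ 0.0025 -0.0014 -1.    ] F [ 15.4  -1.9 -22.2] gap 0.0133 30.54545670747757 q [ 0.36  0.23 -0.42  0.92 -0.    2.38]
```

End stop reached: force rose without movement, total travel about 35 mm. Now release, raise and go over the coupler.

```bash
python3 -m handwheel '[[[0,0.001,0,0,0,0],[0,0,0,0,0,0],[0,0,0,0,0,0],[0,0,0,0,0,0],[0,0,0,0,0,0],[0,0,0,0,0,0],[0,0,0,0,0,0],[0,0,-0.022,0,0,0],[0,0,-0.033,0,0,0],[0,0,-0.033,0,0,0],[0.018,0.012,0,0,0,0],[0.018,0.012,0,0,0,0],[0.018,0.012,0,0,0,0],[0.018,0.012,0,0,0,0],[0.018,0.012,0,0,0,0],[0,0,0,0,0,0],[0,0,0,0,0,0]]]' 0.085
python3 w.py -.0035 .055 .088
python3 - <<'E'
from h import *
p,d=arm.grab_frame("scene");cv2.imwrite("pics/s2.png",cv2.resize(p[110:260,230:430],(800,600),interpolation=2)[:,:,::-1])
M=masks(p)["yellow"];M[:,400:]=0;M[:170]=0;M[230:]=0;v,u=np.nonzero(M);print(u.mean(),v.mean(),ray("scene",(u.mean(),v.mean()),.084))
E
```

```text
time: 7.57
tcp_pos: [0.5265, 0.2208, 0.1649]
eef_rot: [0.845, 0.535, -0.0, 0.0]
contact_force: [-1.1, -0.1, -0.2]
finger_gap: 0.0848
finger_force: 0.0
t 7.5667 tcp [0.5265 0.2208 0.1649] fixture -0.0038 0.0557 tool y ang -25.34 toolz [-2.e-04 -7.e-04 -1.e+00] F [-1.1 -0.1 -0.2] gap 0.0848 0.0 q [ 0.4   0.38  0.02  1.22 -0.    2.41]
shift in tool axes to -0.0035 0.055 0.088 [-0.0006  0.0003  0.0769]
337.6307692307692 190.24615384615385 [0.43371397 0.16255726 0.084     ]
```

View pics/s2.png

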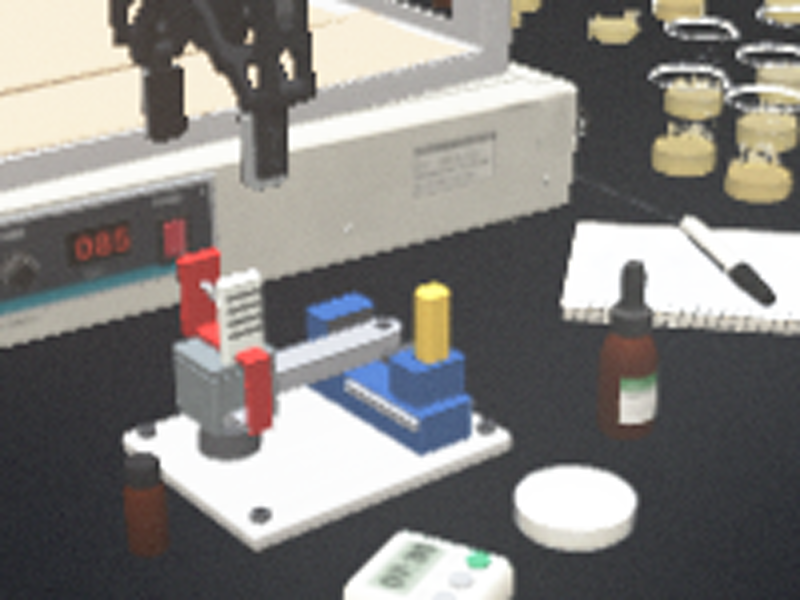

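The jaw is open at (430,330) and the tongue is free. The coupler is still seated under the gripper, at (225,360). Descend around the pinch and close part way to check.

```bash
python3 -m handwheel '[[[-0.0006,0,0.025,0,0,0],[0,0.0003,0.025,0,0,0],[0,0,0.027,0,0,0.003],[0,0,0,0,0,0],[0,0,0,0,0,0]]]' && python3 w.py -.0035 .055 .087
python3 -m handwheel '[[[0,0,0,0,0,0],[0,0,0,0,0,0],[0,0,0,0,0,0],[0,0,0,0,0,0],[0,0,0,0,0,0],[0,0,0,0,0,0],[0,0,0,0,0,0],[0,0,0,0,0,0],[0,0,0,0,0,0],[0,0,0,0,0,0]]]' 0.040 40
python3 w.py -.0035 .055 .087
```

```text
time: 8.03
tcp_pos: [0.525, 0.2192, 0.0884]
eef_rot: [0.846, 0.533, -0.001, 0.0]
contact_force: [-0.9, 1.0, 0.3]
finger_gap: 0.0848
finger_force: 0.0
t 8.0333 tcp [0.525  0.2192 0.0884] fixture -0.0044 0.0536 tool y ang -25.53 toolz [-0.0015 -0.0013 -1.    ] F [-0.9  1.   0.3] gap 0.0848 0.0 q [ 0.4   0.42 -0.12  1.04 -0.    2.41]
shift in tool axes to -0.0035 0.055 0.087 [0.0014 0.0009 0.0014]
time: 8.87
tcp_pos: [0.5269, 0.2201, 0.0895]
eef_rot: [0.846, 0.533, 0.001, 0.0]
contact_force: [-0.3, 0.5, 8.2]
finger_gap: 0.0402
finger_force: 6.5
t 8.8667 tcp [0.5269 0.2201 0.0895] fixture -0.0031 0.0552 tool y ang -25.52 toolz [ 2.2e-03  3.0e-04 -1.0e+00] F [-0.3  0.5  8.2] gap 0.0402 6.468468457460403 q [ 0.4   0.42 -0.11  1.04 -0.    2.41]
shift in tool axes to -0.0035 0.055 0.087 [-0.0002 -0.0004  0.0025]
```

```bash
python3 -m handwheel '[[[0,0,0,0,0,0],[0,0,0,0,0,0],[0,0,0,0,0,0],[0,0,0,0,0,0],[0,0,0,0,0,0],[0,0,0,0,0,0]]]' 0.0 100
python3 w.py -.0035 .055 .087
python3 - <<'E'
from h import *
p,d=arm.grab_frame("scene");cv2.imwrite("pics/s3.png",cv2.resize(p[145:235,245:365],(800,600),interpolation=2)[:,:,::-1])
E
```

```text
time: 9.37
tcp_pos: [0.5278, 0.2201, 0.0904]
eef_rot: [0.846, 0.533, 0.002, 0.001]
contact_force: [1.0, -1.5, 15.8]
finger_gap: 0.0334
finger_force: 98.7
t 9.3667 tcp [0.5278 0.2201 0.0904] fixture -0.0023 0.0556 tool y ang -25.57 toolz [ 4.3e-03  6.0e-04 -1.0e+00] F [ 1.  -1.5 15.8] gap 0.0334 98.70944023132324 q [ 0.4   0.42 -0.11  1.04 -0.    2.41]
shift in tool axes to -0.0035 0.055 0.087 [-0.0007 -0.0012  0.0034]
```

View pics/s3.png

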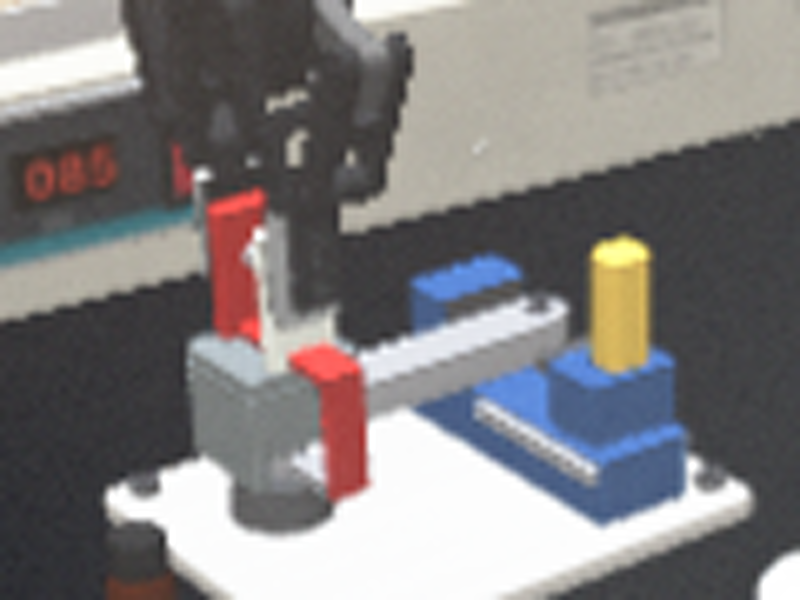

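The red tab and white plate are pinched between the pads, the strip sticks out farther at (345,420), and the gap shows the latch at its end stop. Start lifting slowly and check force.

```bash
python3 -m handwheel '[[[0,0,-0.003,0,0,0],[0,0,-0.003,0,0,0],[0,0,-0.003,0,0,0],[0,0,-0.003,0,0,0],[0,0,0,0,0,0]]]'
python3 w.py
```

```text
time: 9.83
tcp_pos: [0.5264, 0.2199, 0.101]
eef_rot: [0.846, 0.533, 0.0, 0.0]
contact_force: [0.6, 0.3, -3.5]
finger_gap: 0.0332
finger_force: 99.8
t 9.8333 tcp [0.5264 0.2199 0.101 ] fixture -0.0035 0.0548 tool y ang -25.52 toolz [ 9.e-04 -2.e-04 -1.e+00] F [ 0.6  0.3 -3.5] gap 0.0332 99.81300115585327 q [ 0.4   0.41 -0.1   1.06 -0.    2.41]
```

Force equals the coupler's weight, so the latch is free. Lift on.

```bash
python3 -m handwheel '[[[0,0,-0.006,0,0,0],[0,0,-0.006,0,0,0],[0,0,-0.008,0,0,0],[0,0,-0.01,0,0,0],[0,0,-0.01,0,0,0],[0,0,-0.01,0,0,0],[0,0,-0.01,0,0,0],[0,0,-0.01,0,0,0],[0,0,-0.01,0,0,0],[0,0,-0.006,0,0,0],[0,0,-0.003,0,0,0],[0,0,0,0,0,0],[0,0,0,0,0,0],[0,0,0,0,0,0],[0,0,0,0,0,0]]]'
python3 w.py -.0035 .055 .190
python3 - <<'E'
from h import *
p,d=arm.grab_frame("scene");cv2.imwrite("pics/s4.png",cv2.resize(p[110:260,230:430],(800,600),interpolation=2)[:,:,::-1])
E
```

```text
time: 11.08
tcp_pos: [0.526, 0.2197, 0.189]
eef_rot: [0.846, 0.533, -0.0, 0.0]
contact_force: [-0.0, -0.7, -4.5]
finger_gap: 0.0332
finger_force: 99.9
t 11.0833 tcp [0.526  0.2197 0.189 ] fixture -0.0038 0.0545 tool y ang -25.53 toolz [-3.e-04 -7.e-04 -1.e+00] F [-0.  -0.7 -4.5] gap 0.0332 99.91647005081177 q [ 0.4   0.37  0.07  1.27 -0.    2.41]
shift in tool axes to -0.0035 0.055 0.19 [ 0.0005  0.0003 -0.001 ]
```

View pics/s4.png

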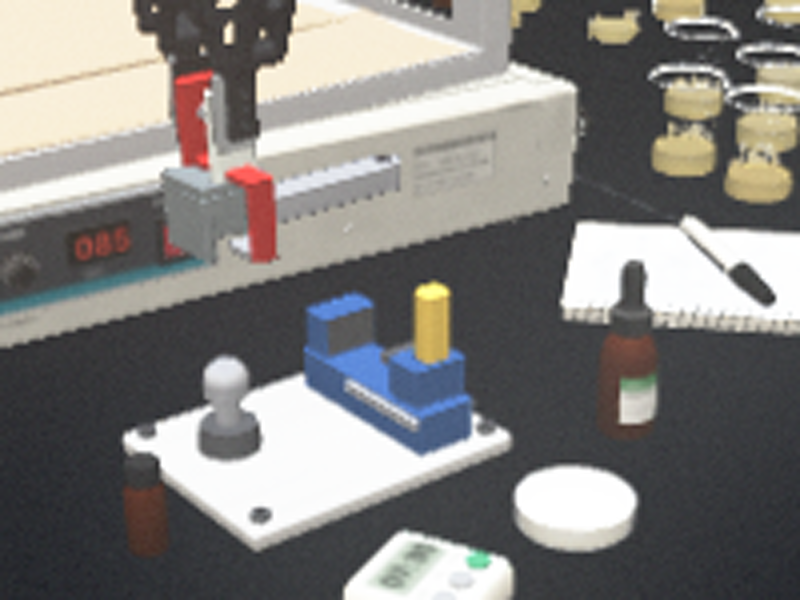

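The coupler hangs at (230,200) clear of the ball at (227,375), with the jaw open. A quick depth check of the tongue's level and height.

```bash
python3 - <<'E'
from h import *
yaw=np.radians(-25.5);ex=np.array([np.cos(yaw),np.sin(yaw),0]);ey=np.array([-np.sin(yaw),np.cos(yaw),0]);O=np.array([.50596,.16891,0])
for n in("top","scene"):
    p,d=arm.grab_frame(n);q=pts(n,d,d>0);f=np.c_[(q-O)@ex,(q-O)@ey,q[:,2]]
    for a,b in((-60,-40),(-40,-20),(-20,0),(0,20),(20,32)):
        m=(abs(f[:,0])<.012)&(f[:,1]>a/1e3)&(f[:,1]<b/1e3)&(f[:,2]>.12)&(f[:,2]<.185)
        if m.sum(): print(n,a,m.sum(),np.percentile(f[m,2],[5,50,90]).round(4))
E
```

```text
scene -60 60 [0.1413 0.1524 0.1552]
scene -40 70 [0.1407 0.151  0.155 ]
scene -20 78 [0.1408 0.1508 0.1548]
scene 0 77 [0.1399 0.1513 0.1542]
scene 20 12 [0.1415 0.1478 0.1529]
```

Level to within about 1°, raised about 99 mm (TCP 0.090 → 0.189).

```bash
python3 -c "
from rig import arm
print(arm.close_job())"
```

```text
the job is handed in; nothing more can be done
None
```

The job is handed in: the vise jaw is fully open, and the coupler is unlatched and held level in the gripper about 10 cm above its seat; the vial, timer, dropper bottle and petri dish were not touched.

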